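# Build the play burger and hold its bun top ready

## Robot

A 6-joint arm with a two-finger parallel gripper is mounted at the origin on the work surface. World frame = base frame: x ahead of the robot, y to its left, z up, the work surface at z = 0. Lengths are in m, angles in rad, forces in N, time in s.
With the tool pointing down it reaches from about 0.35 to 0.925 m from the base axis. Payload 6.4 kg.
Tool frame: the origin (TCP) lies at the very end of the fingers, on their centre line; the grasp point (between the pads) lies 19 mm behind it; z points along the fingers, y is the line along which they close (so a half turn about z gives the same grasp; the last joint's range is limited). The gripper opens to 85 mm and grips with 20 to 120 N. Pads are 22 mm wide; open, the fingers measure 114 mm over their backs; the gripper's body (76 mm by 85 mm) begins 54 mm behind the grasp point. The pads swing forward as they close: fully open they stand 13 mm farther back than shut.
Start: joints at [-1.448, 0.245, 1.558, -0, 1.339, -0.174], TCP at [0.19, -0.622, 0.231] pointing down, gripper open.
Joint ranges: [-3.13, 3.13], [-1.02, 2.26], [0.13, 2.54], [-0.95, 4.09], [0.21, 2.88], [-2.74, 2.74]. Speed limits (rad/s): [2.57, 2.57, 3.14, 3.14, 3.14, 3.14].

## Interface

Orientations are given as a rotation vector (axis times angle).
In Python, from rig import readout, eyes, ctrl gives the robot as it stands.
- The arm moves only by the tool drive_tool, never from a script. Its argument "commands" is a list of rows, each a list of 4 numbers: the shift along the world's x, y, z normalised to -1 to 1, where 1 is 0.05 m, then the turn about the world's z normalised to -1 to 1, where 1 is 0.08 rad. A call has 1 to 12 rows; each row shifts and turns the commanded pose from where the row before left it; what a row does not reach is not made up. A row lasts 1/10 s, in which the tool goes at most 50 mm and 8.59 degrees, less where a joint would pass 70% of its speed; a pose out of reach is approached as far as the arm can. A call with a number of a shift or a turn outside -1 to 1 is refused whole. A call with a gripper value outside its range is refused whole. "gripper" is the closure, from -1 (fully open) to 1 (shut), so that 0 is half open, set as the call begins (left out, the last holds). The fingers move at their own pace and stop on an object; "grip_force" is the grip in N (left out, the last holds). Time passes only in rows, so rows that do not move let the fingers close. It gives the time, the measured TCP pose, the force, the opening and the grip force at its end, in the units of the state.
- readout.read_state(): the state, without advancing time (a new reading comes with each control period).
- eyes.camera(name): name is "scene" or "side" or "wrist"; returns (picture, depth): 480x640x3 uint8, blue, green, red; 480x640 float32, m along the optical axis (not along the pixel's ray), 0 where there is no reading.
- eyes.get_calibration(name): a dict with "fx", "fy", "cx", "cy" (pixels), "R" (3x3) and "t" (3): a world point X has camera coordinates R X + t; the wrist camera has in their place "hand_eye" (4x4, takes a point from camera to tool coordinates, whose origin is the TCP and whose axes are the flange's). Camera axes: x right, y down, z forward; pixel columns grow to the right and rows downward; lengths in m; the calibration is good to about 2 mm. A picture is of the moment at which its call begins: read the wrist's pose just before it. get_calibration takes no time and is no camera call.
- ctrl.hand_in(): hands the job in; it is judged then, once.
The state is a dict: "time": time; "q": joint angles; "joint_velocities": joint speeds; "joint_efforts": joint torques, N m; "position": TCP position; "ee_rot": TCP orientation; "force": force on the tool from outside, world axes, zero at the start; "moment": the same for the moment, N m; "opening": finger opening in m; "grasp_force": force on a finger pad.
Only numpy, scipy, OpenCV 4.12 (cv2) and the standard library are available. Lean on these libraries where they do the work, as an engineer would, in place of code of your own. Each camera call takes 0.05 s, during which the arm holds its last target. There are 200 camera calls.

## Task

Build the wooden play burger on the white plate: set the patty centred on the bun base that already lies there, then set the wavy lettuce slice centred on the patty, setting each down rather than dropping it. Then pick up the domed bun top, lift it over the wall of blocks and the canister without disturbing them, and hold it level and centred over the lettuce with a gap of about 20 mm, never touching the stack, so that a child can slip the square cheese slice in underneath. Finish like that, still holding the bun top in the air, with the plate, the cheese slice and the other toys left where they are.

Things in the scene. Friction and masses are not known exactly. Their poses are not given: they have to be found in the camera images.
- plate: White melamine plate, 190 mm across, low flared rim 16 mm high; its flat floor lies 5 mm above the shelf top and is about 118 mm across. Loose. Origin under its centre, at shelf-top level; z up.
- bun_base_center (a point): Bun base: plain beech disc 64 mm across and 22 mm high, flat on top, lying loose in the middle of the plate (its top 27 mm above the shelf top). The point is its centre, half-way up (11 mm below its top); z up.
- patty_center (a point): Patty: plain beech disc with a smooth edge and three dark grill lines on top, 62 mm across, 16 mm thick, about 33 g, lying flat and loose on the shelf top to the robot's right of the toys. The point is its centre, half-way up (8 mm above its underside); z up.
- lettuce_center (a point): Lettuce slice: plain beech slab with a wavy edge of ten round scallops, 64 mm across opposite scallops (can be gripped in any direction), 12 mm thick, about 24 g, lying flat and loose on the shelf top. The point is its centre, half-way up (6 mm above its underside); z up.
- bun_top_center (a point): Bun top: plain beech dome with small seeds on it, 64 mm across, 32 mm high, about 45 g, lying flat side down and loose on the shelf top; its side is upright for the lowest 14 mm and then rounds over to the crown, so grip it by that upright edge. The point is on its axis 16 mm above its flat underside; z up. Patty, lettuce slice and bun top may each lie in any of three places.
- cheese_center (a point): Cheese slice: square beech slab 60 x 60 x 8 mm, lying flat on the shelf top between the plate and the far edge for the child to use later; leave it. The point is its centre.
- canister: Clear polycarbonate screw-top canister with a white lid, 110 mm across and 151 mm high with the lid, standing loose between the pieces and the plate; an obstacle to pass over. Origin under its centre; z up.
- block_a: Glossy red plastic cube of 45 mm, lower course of a loose wall of four (two below, two on top: 92 mm long, 45 mm thick, 90 mm high) that stands between the pieces and the plate, nearer the robot than the canister; an obstacle to pass over. This is the end nearer the robot. Origin under its centre.
- block_b: Red cube like block_a, the lower one at the far end of the wall. Origin under its centre.
- block_c: Red cube like block_a, lying loose on block_a. Origin under its centre.
- block_d: Red cube like block_a, lying loose on block_b. Origin under its centre.
- ring: Chunky yellow plastic ring, 70 mm outside, 34 mm inside, 24 mm high, lying flat on the shelf top; leave it. Origin under its centre.
- pyramid: Scuffed green plastic pyramid, 44 mm square and 45 mm high, standing in the groove of the low maple lip (14 mm high) along the shelf's far edge; leave it. Origin under its centre.
There are look-alikes about, which are no part of the job. Leave any blue look-alike of the part that bears patty_center alone.

How it is judged:
On the way, in this order (a step that is already met when the one before it is completed fails the run):
1. the patty lies flat and centred on the bun base, let go (horizontal distance between patty_center and bun_base_center below 0.01 m and z of patty_center in the frame of bun_base_center between 0.015 and 0.023 m and angle between patty_center's own z axis and vertical below 0.1 rad and contact force between patty and the fingers below 0.05 N and linear speed of patty below 0.02 m/s), for 0.2 s.
2. the lettuce slice lies flat and centred on the patty, let go (all of step 1 and horizontal distance between lettuce_center and patty_center below 0.01 m and z of lettuce_center in the frame of patty_center between 0.01 and 0.018 m and angle between lettuce_center's own z axis and vertical below 0.1 rad and contact force between lettuce and the fingers below 0.05 N and linear speed of lettuce below 0.02 m/s), for 0.2 s.
3. the bun top is lifted in the gripper above the height of the block wall (height (world z) of bun_top_center above 0.106 m and contact force between bun_top and the fingers above 0.5 N), for 0.1 s.
At the end, for the whole second after the job is handed in: Patty on base and lettuce on patty: flat, within 10 mm of centred, let go, at rest; base within 15 mm of plate centre. Bun top still gripped, still, level within 8 degrees, within 10 mm of the lettuce axis, underside 10 to 30 mm above the lettuce, touching no stack, plate or cheese (all of step 2 and horizontal distance between bun_base_center and plate below 0.015 m and angle between plate's own z axis and vertical below 0.05 rad and horizontal distance between bun_top_center and lettuce_center below 0.01 m and z of bun_top_center in the frame of lettuce_center between 0.032 and 0.052 m and angle between bun_top_center's own z axis and vertical below 0.15 rad and linear speed of bun_top below 0.02 m/s and contact force between bun_top and the fingers above 0.5 N and contact force between bun_top and lettuce below 0.05 N and contact force between bun_top and patty below 0.05 N and contact force between bun_top and bun_base below 0.05 N and contact force between bun_top and plate below 0.05 N and contact force between bun_top and cheese below 0.05 N); the arm keeps its last pose, push and grip.
It fails at once if the bun top touches the stack (contact force between bun_top and lettuce above 0.3 N or contact force between bun_top and patty above 0.3 N or contact force between bun_top and bun_base above 0.3 N).
It fails at once if the patty, the lettuce or the bun top is dropped (more than about 25 mm) or thrown ((contact force between patty and the fingers below 0.01 N and linear speed of patty above 0.7 m/s) or (contact force between lettuce and the fingers below 0.01 N and linear speed of lettuce above 0.7 m/s) or (contact force between bun_top and the fingers below 0.01 N and linear speed of bun_top above 0.7 m/s)).
It fails at once if a block of the wall or the canister is shifted more than 15 mm, or the canister tipped (distance of any of block_a, block_b, block_c, block_d, canister from where it was at the start of the episode above 0.015 m or angle between canister's own z axis and vertical above 0.15 rad).
It fails at once if the cheese slice, the ring or the pyramid is shifted more than 15 mm (distance of any of cheese_center, ring, pyramid from where it was at the start of the episode above 0.015 m).
It fails at once if the plate is shifted more than 25 mm (distance of plate from where it was at the start of the episode above 0.025 m).
It also fails if it takes over 72 s, if anything falls off the work surface, if the arm or the gripper's body presses on something with over 40 N, if the wrist force passes 120 N, or if a joint passes its speed limit or range.

## Working session

There is one attempt and no reset: what is moved stays moved. The work goes in short steps, Python scripts to look and compute and a tool call to move; the robot and the scene stay as the last step left them, time stands still between calls to the robot, and variables do not carry over. Pictures are saved under pics/ and viewed, at most 10 in all, crops included, and the job is handed in when it is done.

Besides the shell and the picture viewer there is one more tool, called after "Request:" as name(argument=value, ...), one argument or row to a line, values as JSON. drive_tool: Moves the arm, as the interface text tells. Its arguments: {"type":"object","properties":{"commands":{"type":"array","items":{"type":"array","items":{"type":"number"}}},"gripper":{"type":"number"},"grip_force":{"type":"number"}},"required":["commands"]}

```bash
mkdir -p pics
cat > h.py <<'E'
import numpy as np, cv2
from rig import readout, eyes, ctrl
def pt(cal,u,v,z):
    R=np.array(cal['R']);t=np.array(cal['t'])
    c=-R.T@t; d=R.T@np.array([(u-cal['cx'])/cal['fx'],(v-cal['cy'])/cal['fy'],1.])
    return c+d*(z-c[2])/d[2]
def cloud(cal,dep):
    R=np.array(cal['R']);t=np.array(cal['t'])
    v,u=np.mgrid[:480,:640]
    p=np.stack([(u-cal['cx'])/cal['fx']*dep,(v-cal['cy'])/cal['fy']*dep,dep],-1)
    return (p-t)@R
def wcal():
    from scipy.spatial.transform import Rotation as Ro
    s=readout.read_state(); c=dict(eyes.get_calibration('wrist'))
    T=np.eye(4);T[:3,:3]=Ro.from_rotvec(s['ee_rot']).as_matrix();T[:3,3]=s['position']
    M=np.linalg.inv(T@np.array(c['hand_eye']));c['R']=M[:3,:3];c['t']=M[:3,3]
    return c
E
python3 - <<'E'
from h import *
print(readout.read_state())
for n in('scene','side'):
    a,d=eyes.camera(n);cv2.imwrite(f'pics/{n}0.png',a);np.savez(f'{n}0.npz',a=a,d=d)
    c=eyes.get_calibration(n);print(n,-np.array(c['R']).T@c['t'],c['fx'],(d>0).mean())
c=wcal();a,d=eyes.camera('wrist');cv2.imwrite('pics/wrist0.png',a);np.savez('wrist0.npz',a=a,d=d,R=c['R'],t=c['t'])
E
```

```text
{'time': 0.0, 'q': array([-1.44811490e+00,  2.45792931e-01,  1.55902964e+00,  1.64348903e-05,
        1.33871521e+00, -1.74089421e-01]), 'joint_velocities': array([ 8.62704996e-06,  7.36408066e-04, -1.58875197e-03,  4.54650443e-04,
        1.21077361e-03,  2.84451299e-04]), 'joint_efforts': array([-1.59891919e-03, -4.29509819e+01, -3.26126754e+01, -2.85981805e-04,
        5.25417548e-03,  9.63722925e-06]), 'position': array([ 0.19002773, -0.62100998,  0.23018545]), 'ee_rot': array([-3.10514808e+00, -4.64164437e-01, -1.03572757e-04]), 'force': array([ 0.24587749,  0.61250311, -0.42461315]), 'moment': array([-0.00358782,  0.03263862, -0.05915979]), 'grasp_force': 0.0, 'opening': 0.08547001892717987}
scene [ 1.39366136 -0.34037929  1.15972165] 594.1167862387776 0.9959993489583333
side [0.28154639 0.63371028 0.58027018] 509.63006960407046 0.9958854166666666
```

View pics/scene0.png

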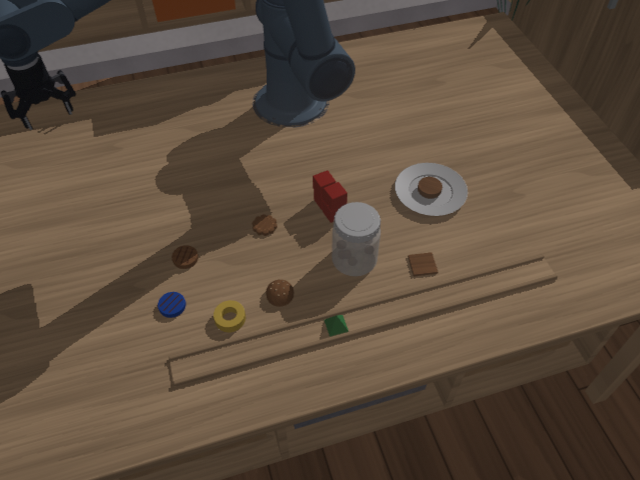

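View pics/side0.png

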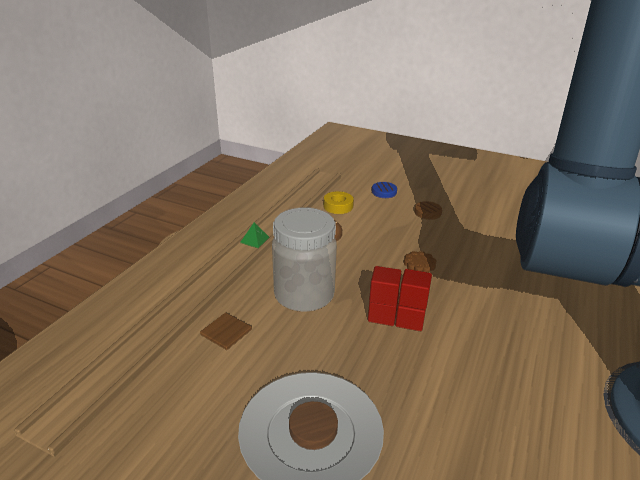

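The scene view shows the patty at (185,257), lettuce at (265,225), bun top at (280,292), blue decoy at (172,304), base on plate at (430,187), wall at (330,195), canister at (357,240) and cheese at (423,264). The side view shows the base at (313,424), patty at (428,210) and lettuce at (418,260); the bun top is hidden behind the canister.

Run:
```python
from h import *
def seg(n,items):
    z=np.load(n+'0.npz');c=eyes.get_calibration(n);P=cloud(c,z['d'])
    hsv=cv2.cvtColor(z['a'],cv2.COLOR_BGR2HSV)
    for k,(u,v,w,h) in items.items():
        g=np.zeros((480,640),bool);g[v-w:v+w+1,u-w:u+w+1]=1
        zs=P[...,2]
        tab=np.median(zs[g&(zs<0.006)]) if (g&(zs<.006)).any() else -1
        m=g&(zs>h-0.006)&(z['d']>0)&(zs<h+.012)
        nl,L=cv2.connectedComponents(m.astype(np.uint8)); 
        b=np.argmax(np.bincount(L[m])); m=L==b
        vv,uu=np.nonzero(m)
        cont=max(cv2.findContours(m.astype(np.uint8),0,1)[0],key=len)
        (cu,cv_),ax,an=cv2.fitEllipse(cont)
        q=P[m]
        print(n,k,m.sum(),'ray',pt(c,cu,cv_,h)[:2].round(4),'cloud mid',((q.max(0)+q.min(0))/2).round(4),'ext',np.ptp(q,axis=0).round(3),'medz',np.median(q[:,2]).round(4),'tab',round(float(tab),4))
seg('scene',dict(patty=(185,257,20,.016),lett=(265,225,20,.012),bun=(280,292,20,.014),base=(430,187,16,.027),plate=(432,190,42,.012),blocks=(330,195,30,.09),can=(357,220,32,.151),cheese=(423,264,20,.008)))
seg('side',dict(patty=(428,210,20,.016),lett=(418,260,20,.012),base=(313,424,32,.027),blocks=(400,290,40,.09),can=(304,225,36,.151)))
```

```text
scene patty 437 ray [ 0.4934 -0.3992] cloud mid [ 0.491  -0.3992  0.0171] ext [0.063 0.061 0.014] medz 0.0154 tab -0.0005
scene lett 377 ray [ 0.452  -0.1925] cloud mid [ 0.4493 -0.1923  0.0134] ext [0.065 0.063 0.015] medz 0.0113 tab -0.0003
scene bun 264 ray [ 0.6575 -0.2086] cloud mid [ 0.6629 -0.2081  0.0171] ext [0.054 0.063 0.018] medz 0.0206 tab -0.0004
scene base 375 ray [0.4683 0.2475] cloud mid [0.4678 0.2486 0.0281] ext [0.067 0.065 0.014] medz 0.0268 tab 0.0038
scene plate 2148 ray [0.4663 0.2538] cloud mid [0.467  0.2532 0.0149] ext [0.192 0.188 0.018] medz 0.0121 tab 0.0002
scene blocks 521 ray [ 0.4446 -0.0196] cloud mid [ 0.4411 -0.0186  0.0904] ext [0.101 0.064 0.013] medz 0.0894 tab -0.0001
scene can 1264 ray [ 0.6147 -0.0118] cloud mid [ 0.6125 -0.0097  0.151 ] ext [0.104 0.103 0.012] medz 0.1506 tab -0.0002
scene cheese 580 ray [0.6801 0.14  ] cloud mid [0.677  0.142  0.0095] ext [0.086 0.084 0.015] medz 0.0076 tab 0.0003
side patty 312 ray [ 0.4872 -0.3926] cloud mid [ 0.4887 -0.399   0.0136] ext [0.06  0.062 0.007] medz 0.0147 tab -0.0009
side lett 479 ray [ 0.4465 -0.1875] cloud mid [ 0.4475 -0.1916  0.0099] ext [0.061 0.064 0.007] medz 0.0108 tab -0.0008
side base 1675 ray [0.4628 0.2516] cloud mid [0.464  0.248  0.0251] ext [0.063 0.064 0.008] medz 0.0262 tab 0.0044
side blocks 518 ray [ 0.4137 -0.0209] cloud mid [ 0.4151 -0.0259  0.0879] ext [0.051 0.051 0.008] medz 0.089 tab -0.0007
side can 1591 ray [ 0.6057 -0.0025] cloud mid [ 0.6087 -0.0097  0.1492] ext [0.101 0.101 0.008] medz 0.1499 tab 0.0005
```

View pics/wrist0.png

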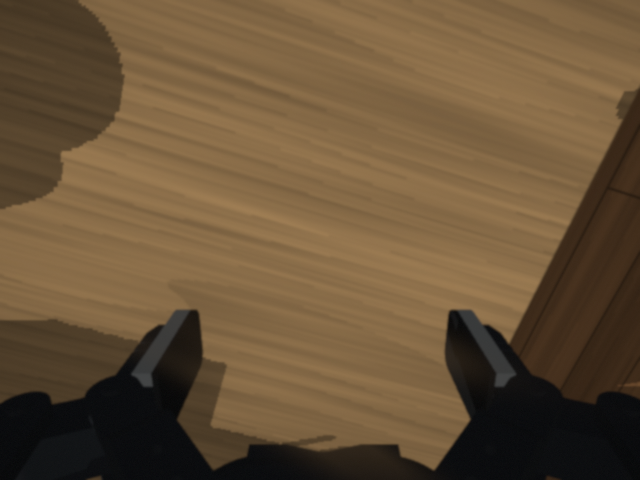

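The wrist view shows both open fingertips, at (185,310) and (460,310), with nothing but table beneath them. I'll measure the tip depth and the remaining neighbours.

Run:
```python
from h import *
z=np.load('wrist0.npz');H=np.array(eyes.get_calibration('wrist')['hand_eye']);c=eyes.get_calibration('wrist')
d=z['d'];v,u=np.mgrid[:480,:640]
p=np.stack([(u-c['cx'])/c['fx']*d,(v-c['cy'])/c['fy']*d,d],-1)@H[:3,:3].T+H[:3,3]
for s in(slice(100,210),slice(440,560)):
    m=(d>0)&(d<.3)&(p[...,2]<.03);q=p[300:400,s][m[300:400,s]];print('tool pts max z',np.percentile(q[:,2],[50,95,99,100]).round(4),'y',q[:,1].min().round(4),q[:,1].max().round(4),'x',np.ptp(q[:,0]).round(3))
print('tool y axis in world',z['R'].T@np.linalg.inv(H[:3,:3])[:,1])
S=np.load('scene0.npz');c=eyes.get_calibration('scene');P=cloud(c,S['d']);hsv=cv2.cvtColor(S['a'],cv2.COLOR_BGR2HSV)
for n,lo,hi in(('yellow',22,35),('green',45,85),('blue',100,130),('red',0,4)):
    m=(hsv[...,0]>=lo)&(hsv[...,0]<=hi)&(hsv[...,1]>150)&(hsv[...,2]>60)
    m[:150]=0; L=cv2.connectedComponentsWithStats(m.astype(np.uint8))
    b=1+np.argmax(L[2][1:,4]);q=P[L[1]==b];print(n,q[:,:3].min(0).round(3),q.max(0).round(3))
m=(hsv[...,1]>150)&((hsv[...,0]<4)|(hsv[...,0]>176))&(abs(P[...,2]-.09)<.004)&(abs(P[...,0]-.44)<.08)
r=cv2.minAreaRect((P[m][:,:2]*1000).astype(np.float32));print('wall',r,cv2.boxPoints(r))
m=(P[...,2]>.009)&(P[...,2]<.02)&(abs(P[...,1]+.2)<.02)&(P[...,0]>.7)&(P[...,0]<.9);print('lip x near y=-.2',P[m][:,0].min(),P[m][:,0].max())
# bun crown
m=(abs(P[...,0]-.66)<.045)&(abs(P[...,1]+.208)<.045)&(P[...,2]>.005)
q=P[m];print('bun',q.min(0).round(4),q.max(0).round(4)); t=q[q[:,2]>.028];print('crown',t.mean(0))
A=np.c_[2*q,np.ones(len(q))]
```

```text
tool pts max z [-0.0394 -0.0185 -0.0147 -0.0124] y -0.057 -0.0397 x 0.027
tool pts max z [-0.04   -0.0186 -0.0147 -0.0124] y 0.0396 0.0568 x 0.026
tool y axis in world [ 0.29245632 -0.95627727 -0.00175372]
yellow [ 0.651 -0.366 -0.002] [ 1.394 -0.3    1.16 ]Traceback (most recent call last):
  File "<stdin>", line 12, in <module>
    return _wrapfunc(a, 'argmax', axis=axis, out=out, **kwds)
    return bound(*args, **kwds)
ValueError: attempt to get argmax of an empty sequence
```

Run:
```python
from h import *
S=np.load('scene0.npz');c=eyes.get_calibration('scene');P=cloud(c,S['d']);hsv=cv2.cvtColor(S['a'],cv2.COLOR_BGR2HSV);P[S['d']==0]=9
print('green hsv',hsv[325,337],'yellow',hsv[310,222],'red',hsv[205,325])
def ext(n,m):
    q=P[m];print(n,np.percentile(q,2,axis=0).round(3),np.percentile(q,98,axis=0).round(3))
g=np.zeros((480,640),bool);g[300:345,315:360]=1
ext('pyr',g&(P[...,2]>.018))
g[:]=0;g[295:340,205:250]=1;ext('ring',g&(P[...,2]>.018))
m=(hsv[...,1]>150)&((hsv[...,0]<6)|(hsv[...,0]>174))&(abs(P[...,2]-.09)<.004)&(abs(P[...,0]-.44)<.08)&(abs(P[...,1]+.02)<.07)
print('wall',cv2.boxPoints(cv2.minAreaRect((P[m][:,:2]*1000).astype(np.float32))).round())
m=(P[...,2]>.009)&(P[...,2]<.02)&(abs(P[...,1]+.2)<.02)&(P[...,0]>.7)&(P[...,0]<.9);print('lip',P[m][:,0].min(),P[m][:,0].max())
m=(abs(P[...,0]-.66)<.045)&(abs(P[...,1]+.208)<.045)&(P[...,2]>.005)
q=P[m];print('bun',q.min(0).round(4),q.max(0).round(4)); t=q[q[:,2]>.029];print('crown',t.mean(0),len(t))
```

```text
green hsv [ 60 102  60] yellow [ 22 155 127] red [  3 166  66]
pyr [ 0.763 -0.128  0.018] [9. 9. 9.]
ring [ 0.654 -0.363  0.019] [ 0.722 -0.297  0.03 ]
wall [[387. -11.]
 [400. -56.]
 [495. -30.]
 [482.  15.]]
lip 0.7406465723529504 0.813952984087762
bun [ 0.6306 -0.2404  0.005 ] [ 0.7048 -0.1671  0.037 ]
crown [ 0.65938442 -0.20766868  0.03152308] 156
```

Request:
drive_tool(
  commands=[
    [0.6,0.444,0,0],
    [0.6,0.444,0,0],
    [0.6,0.444,0,0],
    [0.6,0.444,0,0],
    [0.6,0.444,0,0],
    [0.6,0.444,-0.4,0],
    [0.6,0.444,-0.4,0],
    [0.6,0.444,-0.4,0],
    [0.6,0.444,-0.4,0],
    [0.6,0.444,-0.4,0],
    [0,0,-0.4,0],
    [0,0,0,0],
  ],
  gripper=-1,
)

```text
time: 1.35
position: [0.4891, -0.3968, 0.1075]
ee_rot: [-3.101, -0.467, 0.006]
force: [-0.8, 0.8, -0.3]
opening: 0.0854
grasp_force: 0.0
```

```bash
cat >> h.py <<'E'
def wl(name,z0,thr,rad=.06):
    """wrist look: disc centre from points higher than thr around/in view, rim plane z0"""
    c=wcal();s=readout.read_state();a,d=eyes.camera('wrist');cv2.imwrite(f'pics/{name}.png',a)
    P=cloud(c,d);x,y=s['position'][:2]
    m=(d>0)&(P[...,2]>thr)&(P[...,2]<z0+.006)&(np.hypot(P[...,0]-x,P[...,1]-y)<rad)
    L=cv2.connectedComponentsWithStats(m.astype(np.uint8));b=1+np.argmax(L[2][1:,4]);m=(L[1]==b).astype(np.uint8)
    cn=max(cv2.findContours(m,0,1)[0],key=len);(cx,cy),r=cv2.minEnclosingCircle(cn);q=P[m>0]
    (ex,ey),ax,an=cv2.fitEllipse(cn)
    print('tcp',s['position'].round(4),'rect',L[2][b],'ray',pt(c,ex,ey,z0).round(4),'mid',((q.max(0)+q.min(0))/2).round(4),'ext',np.ptp(q,axis=0).round(4),'medz',np.median(q[:,2]).round(4))
E
python3 -c "
from h import *
wl('w1',.016,.010,.09)"
```

```text
tcp [ 0.4891 -0.3968  0.1075] rect [ 280  183  104  100 8171] ray [ 0.4917 -0.4003  0.016 ] mid [ 0.4899 -0.401   0.0143] ext [0.0609 0.0611 0.0086] medz 0.016
```

Request:
drive_tool(
  commands=[
    [0.03,-0.07,-0.5,0],
    [0,0,-0.5,0],
    [0,0,-0.5,0],
    [0,0,-0.3,0],
    [0,0,-0.2,0],
    [0,0,-0.1,0],
    [0,0,0,0],
    [0,0,0,0],
  ],
)

```text
time: 2.2
position: [0.4921, -0.4038, 0.0074]
ee_rot: [3.106, 0.464, 0.002]
force: [0.7, -0.1, 0.6]
opening: 0.0852
grasp_force: 0.0
```

Request:
drive_tool(
  commands=[
    [-0.03,0.06,-0.1,0],
    [0,0,-0.1,0],
    [0,0,0,0],
    [0,0,0,0],
  ],
)

```text
time: 2.6
position: [0.49, -0.3999, -0.0039]
ee_rot: [-3.107, -0.465, 0.0]
force: [0.6, -0.1, 0.3]
opening: 0.0853
grasp_force: 0.0
```

Request:
drive_tool(
  commands=[
    [0,0,0,0],
    [0,0,0,0],
    [0,0,0,0],
    [0,0,0,0],
    [0,0,0,0],
    [0,0,0,0],
    [0,0,0,0],
    [0,0,0,0],
  ],
  gripper=1,
  grip_force=30,
)

```text
time: 3.4
position: [0.4905, -0.4005, -0.0031]
ee_rot: [3.106, 0.464, 0.001]
force: [0.7, -0.5, 6.1]
opening: 0.0607
grasp_force: 33.0
```

Request:
drive_tool(
  commands=[
    [0,0,0.2,0],
    [0,0,0.4,0],
    [0,0,0.7,0],
    [0,0,0.8,0],
    [0,0,0.8,0],
    [0,0,0.8,0],
    [0,0,0.5,0],
    [0,0,0.3,0],
    [0,0,0,0],
    [0,0,0,0],
  ],
)

```text
time: 4.4
position: [0.4895, -0.3994, 0.2196]
ee_rot: [-3.105, -0.464, 0.002]
force: [0.2, 0.4, -0.7]
opening: 0.0605
grasp_force: 32.7
```

```bash
python3 -c "
from h import *
c=wcal();s=readout.read_state();a,d=eyes.camera('wrist');cv2.imwrite('pics/w2.png',a);print(s['position'],s['opening'])
P=cloud(c,d)-s['position']
for v,u in((200,320),(250,320),(280,320),(310,320),(340,320),(370,320),(400,320)):print(v,P[v,u].round(4))"
```

```text
[ 0.48952045 -0.39940178  0.21956856] 0.060501006928671865
200 [-0.0111  0.0005 -0.2192]
250 [0.0282 0.0098 0.0123]
280 [0.0209 0.0075 0.0191]
310 [0.011  0.0045 0.0196]
340 [-0.0001  0.0012  0.0191]
370 [-0.0102 -0.0019  0.0208]
400 [-0.0234 -0.0059  0.0189]
```

View pics/w2.png

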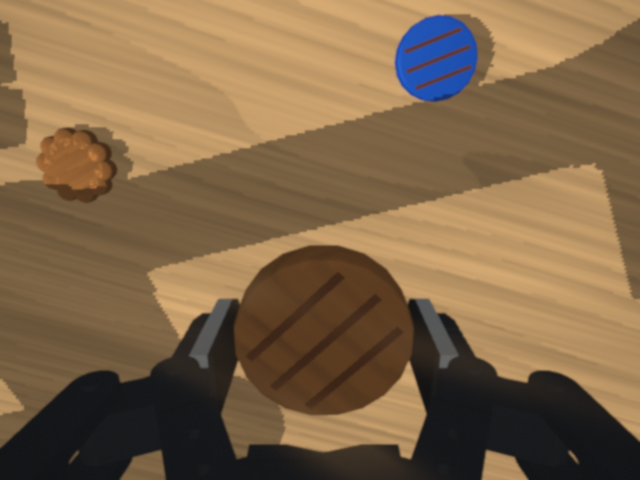

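The patty hangs level and centred between the pads (centre about (324,332)), with the lettuce at (75,165) and the blue decoy at (437,58).

Request:
drive_tool(
  commands=[
    [-0.03,0.2,0,0],
    [-0.03,0.4,0,0],
    [-0.03,0.7,0,0],
    [-0.03,0.8,0,0],
    [-0.03,0.8,0,0],
    [-0.03,0.8,0,0],
    [-0.03,0.8,0,0],
    [-0.03,0.8,0,0],
    [-0.03,0.8,0,0],
    [-0.03,0.8,0,0],
    [-0.03,0.8,0,0],
    [-0.03,0.8,0,0],
  ],
)

```text
time: 5.65
position: [0.4706, 0.027, 0.2199]
ee_rot: [-3.106, -0.464, 0.003]
force: [0.8, -0.9, -0.9]
opening: 0.0608
grasp_force: 32.8
```

Request:
drive_tool(
  commands=[
    [-0.02,0.8,0,0],
    [-0.02,0.8,0,0],
    [-0.02,0.8,0,0],
    [-0.02,0.8,0,0],
    [-0.02,0.6,0,0],
    [0,0.4,0,0],
    [0,0.25,0,0],
    [0,0,-0.3,0],
    [0,0,-0.6,0],
    [0,0,-0.6,0],
    [0,0,0,0],
    [0,0,0,0],
  ],
)

```text
time: 6.85
position: [0.4666, 0.2465, 0.1455]
ee_rot: [3.107, 0.463, -0.004]
force: [0.2, -0.5, 0.8]
opening: 0.0606
grasp_force: 32.9
```

Request:
drive_tool(
  commands=[
    [0,0,0,0],
  ],
)

```text
time: 6.95
position: [0.4682, 0.2472, 0.1477]
ee_rot: [-3.107, -0.463, -0.004]
force: [0.3, -0.5, -0.2]
opening: 0.0608
grasp_force: 32.9
```

Request:
drive_tool(
  commands=[
    [0,0,0,0],
  ],
)

```text
time: 7.05
position: [0.4683, 0.2475, 0.1481]
ee_rot: [-3.107, -0.464, -0.005]
force: [-0.5, 0.3, 0.4]
opening: 0.0609
grasp_force: 32.9
```

Request:
drive_tool(
  commands=[
    [-0.02,0,-0.4,0],
    [0,0,-0.6,0],
    [0,0,-0.6,0],
    [0,0,-0.4,0],
    [0,0,-0.2,0],
    [0,0,-0.1,0],
    [0,0,-0.04,0],
    [0,0,0,0],
    [0,0,0,0],
  ],
)

```text
time: 7.95
position: [0.467, 0.2477, 0.0304]
ee_rot: [-3.107, -0.465, -0.003]
force: [-0.4, -0.1, 0.6]
opening: 0.0609
grasp_force: 32.9
```

```bash
python3 -c "
from h import *
a,d=eyes.camera('side');np.savez('s1.npz',a=a,d=d);cv2.imwrite('pics/s1.png',cv2.resize(a[340:480,220:420],None,fx=4,fy=4))
print(readout.read_state()['position'])"
```

```text
[0.46688008 0.24764292 0.03029504]
```

View pics/s1.png

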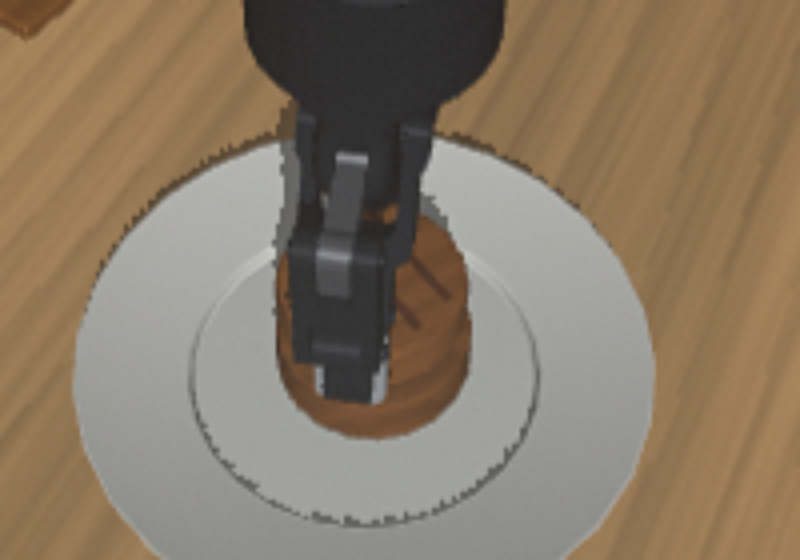

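The crop shows the patty square above the base: their left and right edges coincide at columns 278 and 470. I'll set it down.

Request:
drive_tool(
  commands=[
    [0,0,-0.06,0],
    [0,0,-0.03,0],
    [0,0,0,0],
    [0,0,0,0],
  ],
)

```text
time: 8.4
position: [0.466, 0.2474, 0.0247]
ee_rot: [3.107, 0.464, -0.0]
force: [-0.4, -0.4, 0.4]
opening: 0.0608
grasp_force: 32.9
```

Request:
drive_tool(
  commands=[
    [0,0,-0.02,0],
    [0,0,0,0],
    [0,0,0,0],
  ],
)

```text
time: 8.7
position: [0.4663, 0.2474, 0.0239]
ee_rot: [-3.107, -0.465, -0.001]
force: [0.2, -0.0, -1.0]
opening: 0.0605
grasp_force: 33.1
```

Request:
drive_tool(
  commands=[
    [0,0,-0.02,0],
    [0,0,0,0],
    [0,0,0,0],
  ],
)

```text
time: 9.0
position: [0.4663, 0.2474, 0.0238]
ee_rot: [3.107, 0.465, -0.001]
force: [-4.7, -1.7, 8.8]
opening: 0.0609
grasp_force: 33.9
```

Request:
drive_tool(
  commands=[
    [0,0,0,0],
    [0,0,0,0],
    [0,0,0,0],
    [0,0,0,0],
    [0,0,0,0],
    [0,0,0.2,0],
    [0,0,0.5,0],
    [0,0,0.7,0],
    [0,0,0.4,0],
    [0,0,0.2,0],
    [0,0,0,0],
    [0,0,0,0],
  ],
  gripper=-1,
)

```text
time: 10.2
position: [0.4655, 0.2472, 0.122]
ee_rot: [3.107, 0.464, -0.002]
force: [-0.1, 0.0, -0.5]
opening: 0.0856
grasp_force: 0.0
```

```bash
python3 -c "
from h import *
wl('w3',.043,.035,.07)"
```

```text
tcp [0.4655 0.2472 0.122 ] rect [ 269  185  110  106 9046] ray [0.4679 0.248  0.043 ] mid [0.4658 0.2472 0.0405] ext [0.0611 0.0613 0.011 ] medz 0.0429
```

View pics/w3.png

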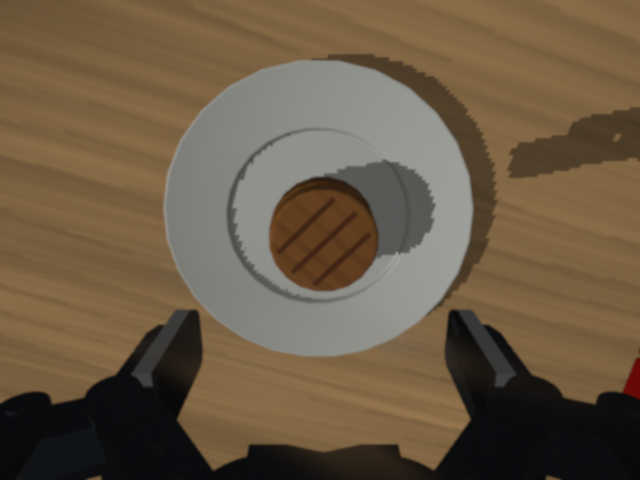

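The patty lies flat on the base at (324,233), top at 43 mm, centred and released. Lettuce next.

Request:
drive_tool(
  commands=[
    [0,0,0.5,0],
    [0,0,0.8,0],
    [0,-0.3,0.5,0],
    [-0.04,-0.6,0.2,0],
    [-0.04,-0.8,0,0],
    [-0.04,-0.8,0,0],
    [-0.04,-0.8,0,0],
    [-0.04,-0.8,0,0],
    [-0.04,-0.8,0,0],
    [-0.04,-0.8,0,0],
    [-0.04,-0.8,0,0],
    [-0.04,-0.8,0,0],
  ],
)

```text
time: 11.45
position: [0.4471, -0.1189, 0.2213]
ee_rot: [-3.105, -0.464, 0.003]
force: [0.5, 0.5, 0.0]
opening: 0.0855
grasp_force: 0.0
```

Request:
drive_tool(
  commands=[
    [0,-0.8,0,0],
    [0,-0.6,0,0],
    [0,-0.3,-0.4,0],
    [0,0,-0.7,0],
    [0,0,-0.7,0],
    [0,0,-0.4,0],
    [0,0,0,0],
    [0,0,0,0],
    [0,0,0,0],
  ],
)

```text
time: 12.35
position: [0.4489, -0.2031, 0.114]
ee_rot: [3.106, 0.464, 0.002]
force: [0.8, 0.6, 0.1]
opening: 0.085
grasp_force: 0.0
```

```bash
python3 -c "
from h import *
wl('w4',.012,.007,.09)"
```

```text
tcp [ 0.4489 -0.2031  0.114 ] rect [ 257  174  104   99 7436] ray [ 0.4505 -0.1935  0.012 ] mid [ 0.4487 -0.194   0.0108] ext [0.0628 0.0627 0.0075] medz 0.0119
```

Request:
drive_tool(
  commands=[
    [0,0.19,-0.4,0],
    [0,0,-0.6,0],
    [0,0,-0.6,0],
    [0,0,-0.4,0],
    [0,0,-0.2,0],
    [0,0,-0.1,0],
    [0,0,0,0],
    [0,0,0,0],
    [0,0,0,0],
  ],
)

```text
time: 13.3
position: [0.4489, -0.1937, -0.0011]
ee_rot: [3.105, 0.464, 0.003]
force: [-0.1, 0.3, 0.2]
opening: 0.0855
grasp_force: 0.0
```

Request:
drive_tool(
  commands=[
    [0,0,-0.04,0],
    [0,0,0,0],
    [0,0,0,0],
    [0,0,0,0],
    [0,0,0,0],
    [0,0,0,0],
    [0,0,0,0],
    [0,0,0,0],
    [0,0,0,0],
  ],
  gripper=1,
)

```text
time: 14.2
position: [0.4484, -0.1933, -0.0035]
ee_rot: [3.107, 0.465, 0.0]
force: [-1.4, 0.9, 5.8]
opening: 0.0616
grasp_force: 31.3
```

Request:
drive_tool(
  commands=[
    [0,0,0,0],
  ],
)

```text
time: 14.3
position: [0.4483, -0.1933, -0.0035]
ee_rot: [3.107, 0.465, -0.0]
force: [-2.5, 0.5, 5.9]
opening: 0.062
grasp_force: 31.3
```

Request:
drive_tool(
  commands=[
    [0,0,0.2,0],
    [0,0,0.4,0],
    [0,0,0.7,0],
    [0,0,0.8,0],
    [0,0,0.8,0],
    [0,0,0.8,0],
    [0,0,0.5,0],
    [0,0,0.3,0],
    [0,0,0,0],
    [0,0,0,0],
  ],
)

```text
time: 15.3
position: [0.4478, -0.1929, 0.2205]
ee_rot: [-3.107, -0.464, 0.0]
force: [-1.0, 0.8, -0.3]
opening: 0.0619
grasp_force: 32.8
```

```bash
python3 -c "
from h import *
c=wcal();s=readout.read_state();a,d=eyes.camera('wrist');cv2.imwrite('pics/w5.png',a);print(s['position'],s['opening'])
P=cloud(c,d)-s['position']
for v,u in((250,320),(280,320),(310,320),(340,320),(370,320),(400,320),(340,280),(340,370)):print(v,u,P[v,u].round(4))"
```

```text
[ 0.44782846 -0.19286049  0.2205294 ] 0.061858146180078746
250 320 [0.029  0.0101 0.0146]
280 320 [0.0195 0.0072 0.0159]
310 320 [0.0083 0.0038 0.0146]
340 320 [-0.0028  0.0005  0.0148]
370 320 [-0.0137 -0.0029  0.0158]
400 320 [-0.026  -0.0066  0.0157]
340 280 [-0.0059  0.0138  0.0162]
340 370 [ 0.0031 -0.0157  0.0162]
```

View pics/w5.png

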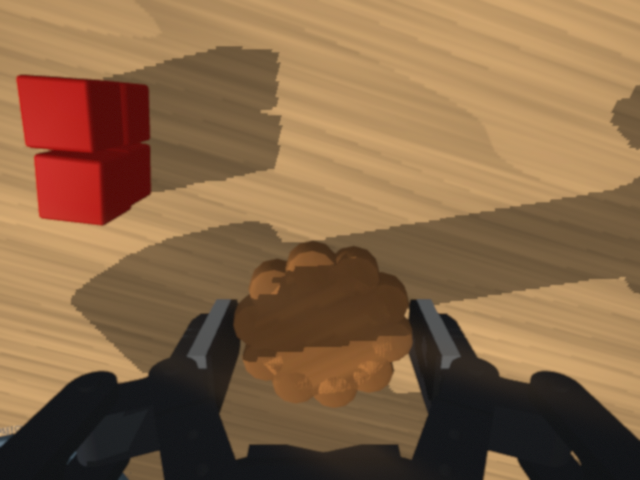

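The lettuce hangs level and centred at about (323,323); the wall is untouched at upper left.

Request:
drive_tool(
  commands=[
    [0.04,0.2,0,0],
    [0.04,0.5,0,0],
    [0.04,0.8,0,0],
    [0.04,0.8,0,0],
    [0.04,0.8,0,0],
    [0.04,0.8,0,0],
    [0.04,0.8,0,0],
    [0.04,0.8,0,0],
    [0.03,0.8,0,0],
    [0.02,0.8,0,0],
    [0,0.8,0,0],
    [0,0.5,0,0],
  ],
)

```text
time: 16.55
position: [0.4651, 0.2297, 0.2194]
ee_rot: [-3.106, -0.468, 0.004]
force: [0.1, 0.5, 0.4]
opening: 0.0619
grasp_force: 32.8
```

Request:
drive_tool(
  commands=[
    [0,0.3,0,0],
    [0,0.11,-0.3,0],
    [0,0,-0.6,0],
    [0,0,-0.7,0],
    [0,0,-0.7,0],
    [0,0,-0.6,0],
    [0,0,-0.4,0],
    [0,0,-0.1,0],
    [0,0,0,0],
    [0,0,0,0],
    [0,0,0,0],
  ],
)

```text
time: 17.65
position: [0.4677, 0.2476, 0.0522]
ee_rot: [-3.107, -0.464, -0.004]
force: [-0.6, -0.0, -0.4]
opening: 0.0616
grasp_force: 32.8
```

Request:
drive_tool(
  commands=[
    [0,0,0,0],
  ],
)

```text
time: 17.75
position: [0.4674, 0.2476, 0.0519]
ee_rot: [-3.107, -0.464, -0.004]
force: [0.5, -0.5, -0.8]
opening: 0.0617
grasp_force: 32.8
```

Down 12 mm: fast part, then small steps.

Request:
drive_tool(
  commands=[
    [-0.02,0,-0.12,0],
    [0,0,-0.08,0],
    [0,0,-0.03,0],
    [0,0,0,0],
    [0,0,0,0],
  ],
)

```text
time: 18.25
position: [0.4652, 0.2474, 0.0396]
ee_rot: [3.107, 0.465, -0.002]
force: [-2.7, -2.3, 6.7]
opening: 0.0615
grasp_force: 33.4
```

Request:
drive_tool(
  commands=[
    [0,0,-0.02,0],
    [0,0,0,0],
    [0,0,0,0],
  ],
)

```text
time: 18.55
position: [0.4653, 0.2474, 0.0395]
ee_rot: [3.106, 0.465, -0.003]
force: [-7.1, -2.2, 14.3]
opening: 0.0614
grasp_force: 34.1
```

Seated (contact felt). Release and rise.

Request:
drive_tool(
  commands=[
    [0,0,0.01,0],
    [0,0,0,0],
    [0,0,0,0],
    [0,0,0,0],
    [0,0,0,0],
    [0,0,0.2,0],
    [0,0,0.5,0],
    [0,0,0.7,0],
    [0,0,0.4,0],
    [0,0,0.2,0],
    [0,0,0,0],
    [0,0,0,0],
  ],
  gripper=-1,
)

```text
time: 19.75
position: [0.465, 0.2472, 0.138]
ee_rot: [3.107, 0.464, -0.002]
force: [1.1, -1.6, 0.6]
opening: 0.0853
grasp_force: 0.0
```

```bash
python3 -c "
from h import *
wl('w6',.055,.048,.07)"
```

```text
tcp [0.465  0.2472 0.138 ] rect [ 268  182  111  107 8568] ray [0.4679 0.2482 0.055 ] mid [0.466  0.2473 0.0526] ext [0.062  0.0631 0.009 ] medz 0.0549
```

View pics/w6.png

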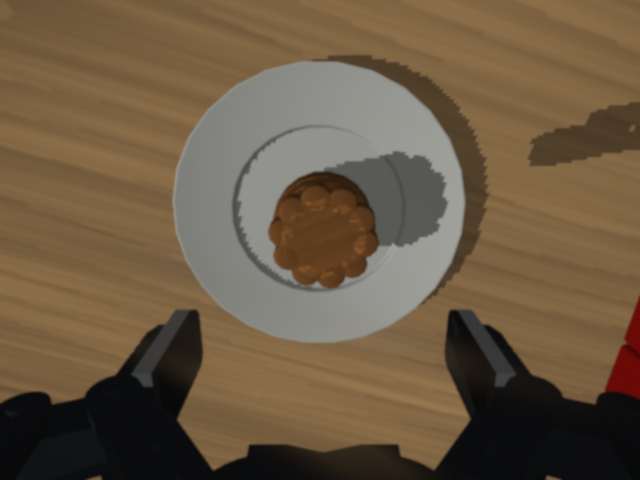

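The lettuce lies flat and centred on the patty at (323,236), top at 55 mm. Bun top next.

Request:
drive_tool(
  commands=[
    [0,0,0.5,0],
    [0,0,0.8,0],
    [0,-0.3,0.6,0],
    [0.3,-0.6,0.1,0],
    [0.4,-0.8,0,0],
    [0.4,-0.8,0,0],
    [0.4,-0.8,0,0],
    [0.4,-0.8,0,0],
    [0.4,-0.8,0,0],
    [0.4,-0.8,0,0],
    [0.4,-0.8,0,0],
    [0.4,-0.8,0,0],
  ],
)

```text
time: 21.0
position: [0.6405, -0.1192, 0.2365]
ee_rot: [-3.105, -0.464, 0.005]
force: [-0.1, -0.2, -0.6]
opening: 0.0853
grasp_force: 0.0
```

Request:
drive_tool(
  commands=[
    [0.3,-0.8,0,0],
    [0.1,-0.6,0,0],
    [0,-0.4,-0.4,0],
    [0,0,-0.7,0],
    [0,0,-0.7,0],
    [0,0,-0.4,0],
    [0,0,0,0],
    [0,0,0,0],
    [0,0,0,0],
  ],
)

```text
time: 21.9
position: [0.6613, -0.2077, 0.1301]
ee_rot: [3.106, 0.465, 0.003]
force: [0.5, -0.9, -0.4]
opening: 0.0852
grasp_force: 0.0
```

```bash
python3 -c "
from h import *
wl('w7',.032,.006,.09)
c=wcal();s=readout.read_state();a,d=eyes.camera('wrist');P=cloud(c,d);m=(P[...,2]>.029)&(P[...,2]<.037)&(d>0)&(np.hypot(P[...,0]-.66,P[...,1]+.208)<.04);print(s['position'],P[m].mean(0),P[m].max(0))"
```

```text
tcp [ 0.6613 -0.2077  0.1301] rect [ 276  180   99   97 7477] ray [ 0.6641 -0.2077  0.032 ] mid [ 0.6582 -0.2099  0.0205] ext [0.0616 0.0635 0.029 ] medz 0.0273
[ 0.66152727 -0.20782608  0.13057495] [ 0.65795209 -0.20971867  0.03088124] [ 0.67815353 -0.1889647   0.03538723]
```

Request:
drive_tool(
  commands=[
    [-0.05,-0.03,-0.4,0],
    [0,0,-0.6,0],
    [0,0,-0.6,0],
    [0,0,-0.5,0],
    [0,0,-0.3,0],
    [0,0,-0.2,0],
    [0,0,0,0],
    [0,0,0,0],
    [0,0,0,0],
  ],
)

```text
time: 22.9
position: [0.6593, -0.2097, 0.0006]
ee_rot: [3.105, 0.464, 0.004]
force: [0.0, -0.6, 0.0]
opening: 0.0852
grasp_force: 0.0
```

Request:
drive_tool(
  commands=[
    [-0.01,0,-0.07,0],
    [0,0,0,0],
    [0,0,0,0],
    [0,0,0,0],
    [0,0,0,0],
    [0,0,0,0],
    [0,0,0,0],
    [0,0,0,0],
    [0,0,0,0],
    [0,0,0,0],
  ],
  gripper=1,
  grip_force=40,
)

```text
time: 23.9
position: [0.6581, -0.2094, -0.0039]
ee_rot: [3.106, 0.464, 0.001]
force: [-0.4, 0.9, 4.7]
opening: 0.0625
grasp_force: 44.1
```

Request:
drive_tool(
  commands=[
    [0,0,0.1,0],
    [0,0,0.3,0],
    [0,0,0.6,0],
    [0,0,0.8,0],
    [0,0,0.8,0],
    [0,0,0.8,0],
    [0,0,0.7,0],
    [0,0,0.4,0],
    [0,0,0.2,0],
    [0,0,0,0],
    [0,0,0,0],
    [0,0,0,0],
  ],
)

```text
time: 25.1
position: [0.6566, -0.2086, 0.2279]
ee_rot: [-3.105, -0.464, 0.005]
force: [-0.9, 0.6, -1.0]
opening: 0.0624
grasp_force: 43.8
```

```bash
python3 -c "
from h import *
c=wcal();s=readout.read_state();a,d=eyes.camera('wrist');cv2.imwrite('pics/w8.png',a);print(s['position'],s['opening'])
P=cloud(c,d)-s['position']
for v in range(230,425,15):print(v,P[v,322].round(4))
m=(d>0)&(P[...,2]>.029)&(P[...,2]<.05)&(np.hypot(P[...,0],P[...,1])<.035);print(P[m].mean(0),P[m].max(0))"
```

```text
[ 0.65664797 -0.20861489  0.2278791 ] 0.062379715770332494
230 [-0.0404 -0.0101 -0.2286]
245 [0.0289 0.0094 0.0088]
260 [0.0282 0.0091 0.0203]
275 [0.0256 0.0082 0.0255]
290 [0.0226 0.0073 0.0293]
305 [0.0192 0.0063 0.0318]
320 [0.0152 0.005  0.0331]
335 [0.0112 0.0038 0.0345]
350 [0.0066 0.0024 0.0348]
365 [0.0027 0.0012 0.0364]
380 [-0.0025 -0.0004  0.0361]
395 [-0.0075 -0.0019  0.0364]
410 [-0.0149 -0.0041  0.0339]
[0.00296263 0.00096691 0.03413427] [0.02520002 0.03499575 0.04998923]
```

View pics/w8.png

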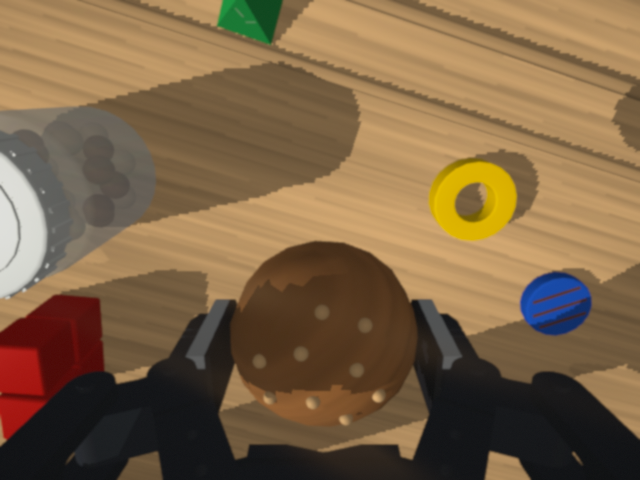

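The bun top is held level at (325,333), and the canister, wall, ring and blue decoy are undisturbed. Carrying it high over the canister.

Request:
drive_tool(
  commands=[
    [-0.1,0.2,0,0],
    [-0.2,0.4,0,0],
    [-0.3,0.7,0,0],
    [-0.3,0.8,0,0],
    [-0.3,0.8,0,0],
    [-0.3,0.8,0,0],
    [-0.3,0.8,0,0],
    [-0.3,0.8,0,0],
    [-0.3,0.8,0,0],
    [-0.3,0.8,0,0],
    [-0.3,0.7,0,0],
    [-0.3,0.6,0,0],
  ],
)

```text
time: 26.35
position: [0.4908, 0.2029, 0.2298]
ee_rot: [-3.107, -0.466, 0.001]
force: [0.2, -0.8, -1.1]
opening: 0.0623
grasp_force: 43.8
```

Request:
drive_tool(
  commands=[
    [-0.3,0.5,0,0],
    [-0.2,0.3,0,0],
    [-0.02,0.13,0,0],
    [0,0,-0.3,0],
    [0,0,-0.6,0],
    [0,0,-0.6,0],
    [0,0,-0.5,0],
    [0,0,-0.3,0],
    [0,0,0,0],
    [0,0,0,0],
    [0,0,0,0],
  ],
)

```text
time: 27.45
position: [0.4679, 0.2475, 0.1168]
ee_rot: [-3.107, -0.464, -0.005]
force: [-0.4, 0.8, -0.6]
opening: 0.0623
grasp_force: 43.8
```

Request:
drive_tool(
  commands=[
    [0,0,0,0],
  ],
)

```text
time: 27.55
position: [0.4677, 0.2476, 0.1168]
ee_rot: [-3.107, -0.464, -0.004]
force: [0.7, 0.4, -0.9]
opening: 0.0626
grasp_force: 43.8
```

Down 45 mm to TCP z about 0.0715, slowly.

Request:
drive_tool(
  commands=[
    [-0.02,0,-0.2,0],
    [0,0,-0.25,0],
    [0,0,-0.2,0],
    [0,0,-0.15,0],
    [0,0,-0.1,0],
    [0,0,0,0],
    [0,0,0,0],
    [0,0,0,0],
    [0,0,0,0],
    [0,0,0,0],
  ],
)

```text
time: 28.55
position: [0.4659, 0.2475, 0.0707]
ee_rot: [-3.107, -0.464, -0.001]
force: [-0.2, -0.0, -1.6]
opening: 0.0621
grasp_force: 43.8
```

```bash
python3 -c "
from h import *
print(readout.read_state()['position'])
a,d=eyes.camera('side');c=eyes.get_calibration('side');P=cloud(c,d)
cv2.imwrite('pics/s2.png',cv2.resize(a[320:480,220:420],None,fx=3.6,fy=3.6))
m=(d>0)&(np.hypot(P[...,0]-.466,P[...,1]-.248)<.04);z=P[...,2]
for lo,hi in((.03,.042),(.045,.056),(.07,.088)):
    k=m&(z>lo)&(z<hi);k[:350]=0;print(lo,k.sum(),P[k][:,:2].min(0).round(4),P[k][:,:2].max(0).round(4))
for u in (330,320,310):print(u,P[400:450:3,u].round(3)[:,1:].tolist())"
```

```text
[0.46586883 0.24748502 0.07066754]
0.03 323 [0.434 0.233] [0.492  0.2794]
0.045 585 [0.433 0.233] [0.4935 0.2796]
0.07 244 [0.4324 0.2085] [0.4944 0.2875]
330 [[0.258, 0.092], [0.26, 0.088], [0.261, 0.085], [0.26, 0.078], [0.246, 0.053], [0.251, 0.054], [0.255, 0.054], [0.257, 0.052], [0.258, 0.047], [0.257, 0.04], [0.258, 0.036], [0.257, 0.028], [0.259, 0.026], [0.259, 0.02], [0.26, 0.015], [0.257, 0.005], [0.261, 0.005]]
320 [[0.267, 0.096], [0.27, 0.094], [0.271, 0.09], [0.271, 0.086], [0.272, 0.082], [0.272, 0.076], [0.261, 0.055], [0.265, 0.055], [0.269, 0.056], [0.271, 0.053], [0.271, 0.047], [0.27, 0.039], [0.27, 0.034], [0.268, 0.025], [0.272, 0.025], [0.271, 0.017], [0.272, 0.013]]
310 [[0.3, 0.133], [0.304, 0.133], [0.303, 0.128], [0.305, 0.125], [0.288, 0.097], [0.289, 0.092], [0.289, 0.087], [0.27, 0.054], [0.273, 0.054], [0.275, 0.05], [0.276, 0.046], [0.276, 0.041], [0.276, 0.034], [0.276, 0.028], [0.277, 0.024], [0.277, 0.018], [0.276, 0.011]]
```

View pics/s2.png

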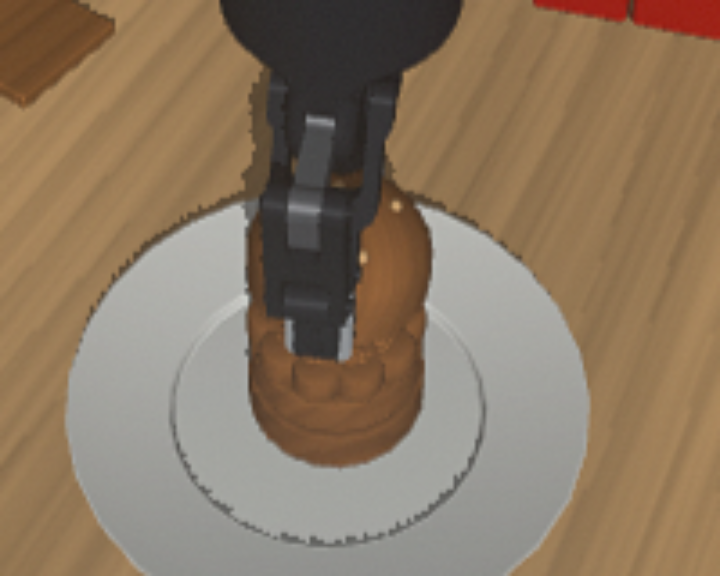

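The dome sits over the stack with its edges aligned (columns 250–430) and its underside at about 75 mm, against the lettuce top at 55 mm. Handing in.

```bash
python3 -c "
from h import *
print(readout.read_state()['joint_velocities'].round(3)); print(ctrl.hand_in())"
```

```text
[ 0.001  0.002  0.002  0.002  0.    -0.   ]
the job is handed in; nothing more can be done
None
```

I handed the job in with the patty and lettuce set centred on the bun base and the bun top held still, level and centred about 20 mm above the lettuce; the hand-in returned no pass or fail verdict.

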